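# Unclamp a bonded board and hold its underside up to the inspection camera

### The job

Unload the green board from the work-holder and show its underside to the inspection camera: lift the window clamp off its two dowel pins and set it down gently, lying flat across the two rails of the clamp rest (not on the bench), then take the board out of its nest. Hold the board in the air, components up, with its underside squarely facing the camera lens, centred on it and 80 mm from it, the board's long edges in line with the long sides of the camera housing; do not touch the camera, and leave the things lying around where they are. Finish while still holding the board there; do not put it down.

Things in the scene. Friction and masses are not known exactly. Their poses are not given: they have to be found in the camera images.
- clamp: Window clamp: bare aluminium frame 114 (its x) x 60 (y) x 4 mm, window 60 x 48 mm. Ribs stand along both long sides, outer faces 60 mm apart, 90 mm long, tops at z = 14 mm. Clamping fingers under it at x = +/-29.5 to 35 mm reach down to z = -1.6 mm. Starts loose on the work-holder, over its dowels. Origin: centre of the plate's underside, z up. 0.05 to 0.1 kg.
- clamp_grip (a point): On the clamp: midway between the two ribs, at the height of their middle (z = 8 mm). Grip here across the ribs, along the clamp's y, 60 mm wide, at about 20 N. Axes as the clamp's.
- board: Green circuit board 48 (its x) x 70 (y) mm; the plate lies from z = 1 to 3 mm, parts on it reach z = 11 mm, the tallest a black connector 2 mm inside the +x edge. Origin: centre of its underside, z out of the component side. 0.02 to 0.04 kg. Starts in the nest under the clamp, its y along the work-holder's x.
- board_grip (a point): On the board: its middle, at half the thickness of the plate (z = 2 mm). Grip here across the long edges, along the board's x, 48 mm wide, at about 12 N. In the nest the long edges overhang the pedestal by 6 mm with 30 mm free below, so fingertips can reach past them. Axes as the board's.
- workholder: Fixed steel work-holder: foot 150 (its x) x 84 (y) x 10 mm; pedestal 66 x 36 mm, 40 mm high, carries the board. Blocks at x = +/-36 to 58 mm, 60 mm wide, 44 mm high, carry the clamp, each with a 6 mm dowel to z = 52.5 mm through an 8 mm hole of the clamp. Lips at x = +/-27 to 37, y = +/-25 to 30 mm, 43.5 mm high, hold the board's corners, 1 mm play. Origin on the bench.
- nest (a point): Centre of the top of the work-holder's pedestal, 40 mm above the bench; axes as the work-holder's.
- rest: Fixed clamp rest: foot 110 (its x) x 80 (y) x 6 mm with two upright steel rails 5 mm thick at x = +/-41 mm, flat tops 40 mm above the bench; horns at y = +/-34 to 40 mm stand 11 mm above the tops at the rails' ends. Origin on the bench at its centre.
- rest_rails (a point): Midway between the two rails, level with their tops: where the clamp's origin belongs. The clamp lies across both rails, its x along this x (either way round), its fingers hanging between the rails (3.5 mm play each way), its long sides between the horns (4 mm play each way). Axes as the rest's.
- camera: Fixed inspection camera: dark foot 96 (its x) x 74 (y) x 8 mm with two cheeks; between them a grey housing 56 mm long (along the cheeks), 42 mm wide, with a black ring light (54 mm wide) round the lens on top. It looks up and leans to the foot's -x side by 0.12 to 0.45 rad from upright on a stiff joint 57 mm above the bench. Origin on the bench at the foot's centre.
- lens (a point): Centre of the lens front face, level with the ring light, about 100 to 110 mm above the bench. z: the direction in which the camera looks; x: along the housing's long side; y: across it.
- view_point (a point): On the lens axis, 80 mm in front of the lens: where the board's origin belongs. Axes as those of lens. At the end the board's z points along this z, the board's y along this x, either way round.
- loupe: Bystander, to be left alone: black loupe standing on its skirt, 36 mm wide and high.
- petri_dish: Bystander, to be left alone: round clear dish, 55 mm wide, 12 mm high.
- chip_box: Bystander, to be left alone: flat purple chip box, 65 x 61 x 14 mm.
- tweezers: Bystander, to be left alone: pair of steel tweezers with bent tips, 125 mm long, lying flat.
- marker: Bystander, to be left alone: black marker pen with a blue cap, 126 mm long, lying flat.
- vial: Bystander, to be left alone: small vial lying on its side, 51 mm long, 13 mm thick.
Not all that is in view belongs to the job. Leave any pink or red look-alike of the board alone.

How it is judged:
By the outcome, as a careful person would: the job done as asked, in the order asked, and still so for the second after the job is handed in, while the arm keeps its last pose, push and grip.
It also fails if it takes over 54 s, if anything falls off the work surface, if the arm or the gripper's body presses on something with over 40 N, if the wrist force passes 120 N, or if a joint passes its speed limit or range.

### The arm

A 6-joint arm with a two-finger parallel gripper is mounted at the origin on a cart in front of the work surface, level with it; the furniture and walls round the work are solid. World frame = base frame: x ahead of the robot, y to its left, z up, the work surface at z = 0. Lengths are in m, angles in rad, forces in N, time in s.
With the tool pointing down it reaches from about 0.375 to 0.925 m from the base axis. Payload 5.7 kg.
Tool frame: the origin (TCP) lies on the centre line of the jaws, within the pads' length; the fingertips stand 22 mm ahead of it and the grasp point (between the pads) lies 3 mm ahead of it; z points along the fingers, y is the direction in which the jaws open and shut (so a half turn about z gives the same grasp; the last joint's range is limited). The gripper opens to 88 mm and grips with 3 to 60 N. Pads are 20 mm wide; open, the fingers measure 115 mm over their backs; the gripper's body (75 mm by 178 mm) begins 61 mm behind the grasp point.
Start: joints at [1.064, 0.359, 1.51, -0, 1.272, -0.115], TCP at [0.229, 0.555, 0.245] pointing down, gripper open.
Joint ranges: [-2.97, 2.97], [-1.01, 2.36], [0.21, 2.38], [-0.96, 4.11], [0.2, 2.71], [-2.98, 2.98]. Speed limits (rad/s): [2.39, 2.39, 3.14, 3.14, 3.14, 3.14].

### API

Orientations are given as [roll, pitch, yaw] about the fixed x, y, z axes, in that order (R = Rz(yaw) Ry(pitch) Rx(roll)).
In Python, from bench import r gives the robot as it stands.
- The arm moves only by the tool move_arm, never from a script. Its argument "plan" is text: rows parted by semicolons, each of 7 numbers parted by spaces: the turn, a rotation vector about the tool's x, y, z in rad, then the shift along the tool's x, y, z in m, then the opening, from 0 (shut) to 1 (fully open). In form: wx wy wz tx ty tz hand; .... A call has 1 to 10 rows; each row is the pose to reach, as a shift and turn from the pose commanded when the call began, along the tool's axes at that moment; what a row does not reach only later rows make up. A row lasts 1/12 s, in which the tool goes at most 41.7 mm and 7.16 degrees, less where a joint would pass 70% of its speed; a pose out of reach is approached as far as the arm can. A call with a gripper value outside its range is refused whole. The fingers move at their own pace and stop on an object; "newtons" is the grip in N (left out, the last holds). Time passes only in rows, so rows that repeat a pose let the fingers close. It gives the time, the measured TCP pose, the force and the opening at its end, in the units of the state.
- r.read_state(): the state, without advancing time (a new reading comes with each control period).
- r.grab_frame(name): name is "scene" or "top"; returns a dict with "img" (480x640x3 uint8, red, green, blue), "mtx" (3x3 intrinsics, pixels), "eye" and "orientation" of the camera in the world. Camera axes: x right, y down, z forward; pixel columns grow to the right and rows downward; lengths in m; the calibration is good to about 2 mm. A picture is of the moment at which its call begins. There is no depth.
- r.close_job(): hands the job in, once; it reports no verdict.
The state is a dict: "t": time; "qpos": joint angles; "joint_vel": joint speeds; "joint_torque": joint torques, N m; "eef_pos": TCP position; "ee_rot": TCP orientation; "ft_force": force on the tool from outside, world axes, zero at the start; "moment": the same for the moment, N m; "gripper_width": finger opening in m.
Only numpy, scipy, OpenCV 4.12 (cv2) and the standard library are available. Lean on these libraries where they do the work, as an engineer would, in place of code of your own. Each camera call takes 0.05 s, during which the arm holds its last target.

## Working session

There is one attempt and no reset: what is moved stays moved. The work goes in short steps, Python scripts to look and compute and a tool call to move; the robot and the scene stay as the last step left them, time stands still between calls to the robot, and variables do not carry over. Pictures are saved under pics/ and viewed, and the job is handed in when it is done.

Besides the shell and the picture viewer there is one more tool, called after "Call:" by a JSON object that holds its "op" and its "data", one argument or row to a line. move_arm: Moves the arm, as the interface text tells. Its arguments: {"type":"object","properties":{"plan":{"type":"string"},"newtons":{"type":"number"}},"required":["plan"]}

```bash
ls; mkdir -p pics; cat > h.py <<'E'
import numpy as np,cv2
from scipy.spatial.transform import Rotation as R
from bench import r
def grab(n,fn=None):
    f=r.grab_frame(n)
    if fn: cv2.imwrite('pics/'+fn,f['img'][:,:,::-1])
    return f
E
python3 - <<'E'
from h import *
for n in('scene','top'):
    f=grab(n,n+'0.png'); print(n,f['mtx'],f['eye'],f['orientation'])
print(r.read_state())
E
```

```text
pics
scene [[569.58012212   0.         320.79263522]
 [  0.         569.58012212 237.01531959]
 [  0.           0.           1.        ]] [ 0.04501566 -0.80627014  1.01831466] [-2.29175128 -0.01702738 -0.53855976]
top [[547.19914479   0.         323.04540787]
 [  0.         547.19914479 242.97686892]
 [  0.           0.           1.        ]] [0.3437768  0.03389638 1.17143655] [-2.92580348e+00 -1.34385188e-03 -1.59108879e+00]
{'t': 0.1, 'qpos': array([ 1.06392393e+00,  3.59437613e-01,  1.51131780e+00, -2.12109973e-05,
        1.27250901e+00, -1.15106994e-01]), 'joint_vel': array([ 0.00019942, -0.00289458, -0.00303736,  0.00027342,  0.00338247,
        0.00022523]), 'joint_torque': array([ 6.73671839e-04, -5.16358495e+01, -2.71408617e+01,  6.78515900e-02,
        2.75470968e-02, -4.17967988e-05]), 'eef_pos': array([0.22882218, 0.55401594, 0.2438933 ]), 'ee_rot': array([-3.13992962e+00, -1.71877400e-04,  2.74983336e+00]), 'ft_force': array([ 0.19526958, -0.63512177, -0.56761497]), 'moment': array([-0.0034243 ,  0.03060318, -0.03456956]), 'gripper_width': 0.08778397703517804}
```

View pics/scene0.png

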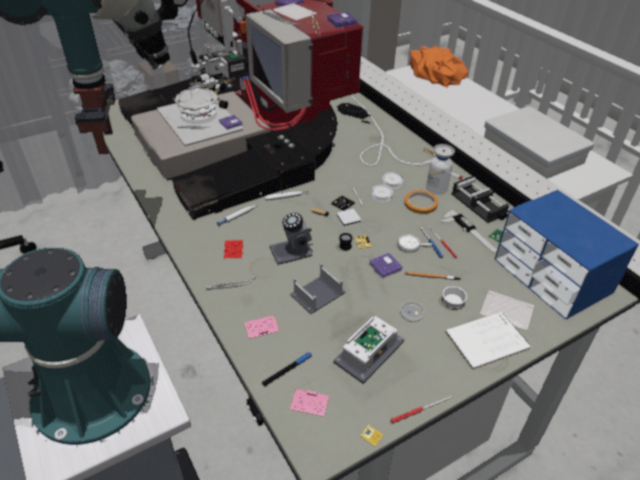

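View pics/top0.png

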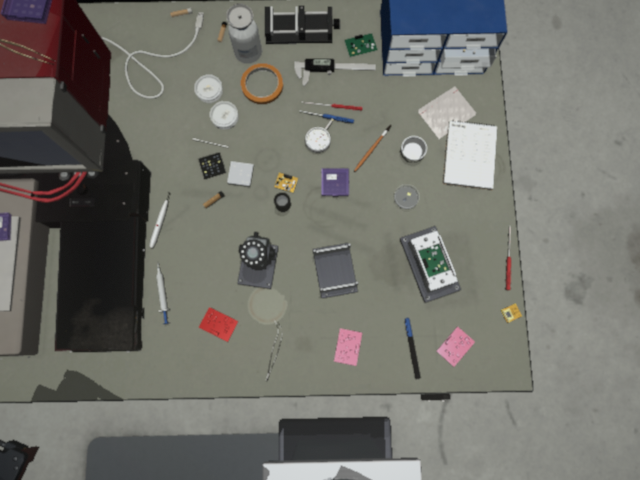

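The image shows several things that could be taken for the board (top view): the green board in the clamp at (436,263), a loose green board at (360,44), the red one at (219,324), and pink ones at (348,347) and (456,346). I choose (436,263), which sits under the window clamp. The rest is at (335,271), the camera at (257,255), and the dish at (267,306). I'll check with close crops.

```bash
python3 - <<'E'
from h import *
t=cv2.imread('pics/top0.png'); s=cv2.imread('pics/scene0.png')
def crop(i,x,y,w,h,k): return cv2.resize(i[y:y+h,x:x+w],None,fx=k,fy=k,interpolation=cv2.INTER_CUBIC)
cv2.imwrite('pics/c1.png',np.hstack([crop(t,395,215,80,96,5),crop(s,320,305,80,96,5)][:2]))
cv2.imwrite('pics/c2.png',np.hstack([crop(t,225,220,75,75,5),crop(s,260,200,75,75,5)]))
cv2.imwrite('pics/c3.png',np.hstack([crop(t,300,230,75,75,5),crop(s,280,250,75,75,5)]))
E
```

```text
(no output)
```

View pics/c1.png

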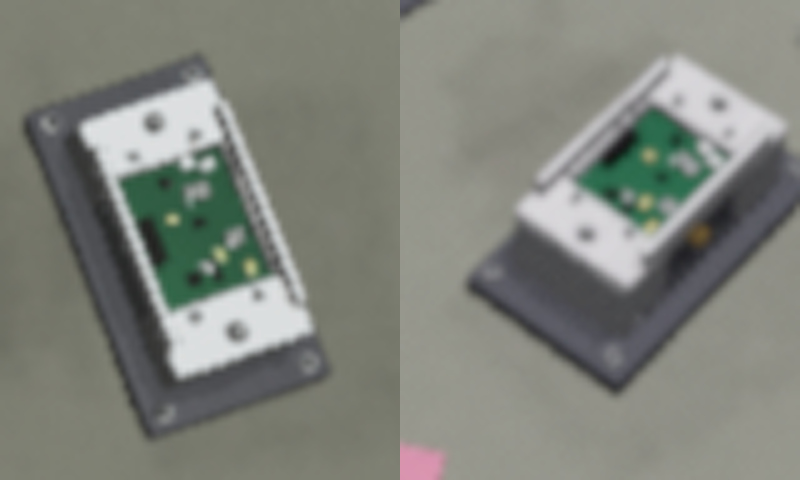

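View pics/c2.png

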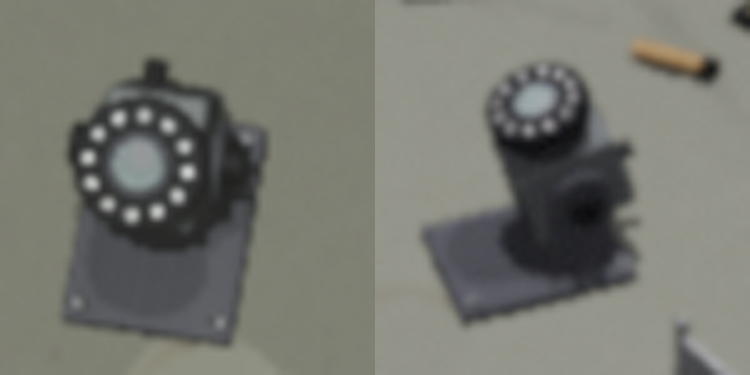

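View pics/c3.png

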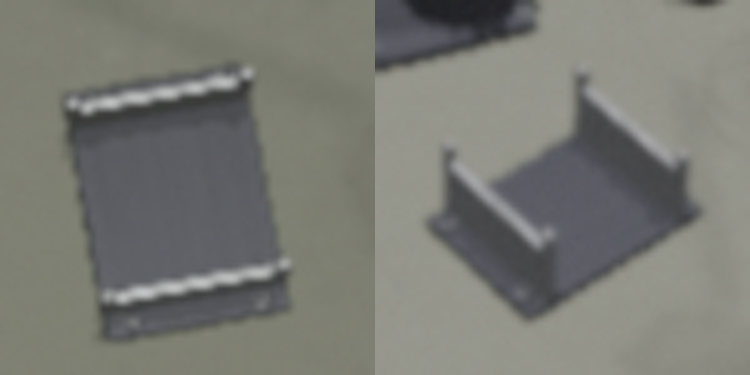

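Crops: c1 confirms a green board in the window of the bright clamp. Dowels are at c1 (153,122) and (236,331). c2 shows the LED ring around the lens and the foot corners; c3 shows the four horn tops. Next I measure.

```bash
cat >> h.py <<'E'
from scipy.optimize import least_squares
def cam(f): return f['mtx'],np.array(f['eye']),R.from_euler('xyz',f['orientation']).as_matrix()
def ray(f,p):
    K,e,M=cam(f); d=M@np.linalg.inv(K)@[p[0],p[1],1]; return e,d/np.linalg.norm(d)
def onz(f,p,z):
    e,d=ray(f,p); return e+d*(z-e[2])/d[2]
def tri(fa,pa,fb,pb):
    e1,d1=ray(fa,pa);e2,d2=ray(fb,pb)
    s=np.linalg.lstsq(np.c_[d1,-d2],e2-e1,rcond=None)[0]
    a,b=e1+s[0]*d1,e2+s[1]*d2; return (a+b)/2,np.linalg.norm(a-b)
def proj(f,P):
    K,e,M=cam(f); q=(np.atleast_2d(P)-e)@M@K.T; return q[:,:2]/q[:,2:]
def cp(p,x0,y0,k=5): return ((p[0]+.5)/k-.5+x0,(p[1]+.5)/k-.5+y0)
def fit2(W,L):  # world xy, local xy -> x,y,yaw
    W=np.array(W)[:,:2];L=np.array(L,float)
    o=least_squares(lambda v:(R.from_euler('z',v[2]).as_matrix()[:2,:2]@L.T).T.ravel()+np.tile(v[:2],len(L))-W.ravel(),
      [*W.mean(0),np.arctan2(*(W[0]-W[1])[::-1])-np.arctan2(*(L[0]-L[1])[::-1])])
    return o.x,np.abs(o.fun).max()
E
python3 - <<'E'
from h import *
import pickle
T=grab('top','top1.png');S=grab('scene','scene1.png'); pickle.dump((T,S),open('f.pkl','wb'))
print('axes top',cam(T)[2].round(2).tolist())
# workholder
tp=[cp(p,395,215) for p in[(153,122),(236,331)]]; sp=[cp((x-400,y),320,305) for x,y in[(718,104),(586,233)]]
for a in tp: print('dowT',onz(T,a,.0525))
for a in sp: print('dowS',onz(S,a,.0525))
print([tri(T,a,S,b) for a,b in zip(tp,sp)])
print('wh dowel',fit2([onz(T,a,.0525) for a in tp],[(-.047,0),(.047,0)]))
c=[cp(p,395,215) for p in[(25,118),(203,55),(328,373),(150,437)]]
print('wh foot T',fit2([onz(T,a,.01) for a in c],[(-.075,-.042),(-.075,.042),(.075,.042),(.075,-.042)]))
# clamp corners top plate z=.048 
c=[cp(p,395,215) for p in[(80,128),(213,80),(312,332),(178,379)]]
print('clamp T',fit2([onz(T,a,.048) for a in c],[(-.057,-.03),(-.057,.03),(.057,.03),(.057,-.03)]))
# rest horns
h=[(-.041,-.037),(-.041,.037),(.041,-.037),(.041,.037)]
a=[cp(p,300,230) for p in[(72,103),(247,72),(108,296),(285,265)]]
print('rest T',fit2([onz(T,p,.051) for p in a],h))
b=[cp((x-375,y),280,250) for x,y in[(580,75),(682,158),(450,150),(546,233)]]
print('rest S order raw',[onz(S,p,.051).round(4).tolist() for p in b],[onz(T,p,.051).round(4).tolist() for p in a])
# LEDs
for f,(x,y,w,hh),n in((T,(235,230,40,40),'T'),(S,(280,205,25,30),'S')):
    g=cv2.cvtColor(f['img'],cv2.COLOR_RGB2GRAY)[y:y+hh,x:x+w]
    k=cv2.resize(g,None,fx=10,fy=10,interpolation=cv2.INTER_CUBIC)
    m=(k>175).astype(np.uint8); nn,_,st,ce=cv2.connectedComponentsWithStats(m)
    P=[(((cx+.5)/10-.5+x).round(2),((cy+.5)/10-.5+y).round(2),int(s[4])) for (cx,cy),s in zip(ce[1:],st[1:])]
    print(n,P)
E
```

```text
axes top [[-0.02, -0.98, 0.21], [-1.0, 0.02, -0.01], [0.0, -0.21, -0.98]]
dowT [ 0.593222   -0.18696082  0.0525    ]
dowT [ 0.504215   -0.21587637  0.0525    ]
dowS [ 0.59124779 -0.19046571  0.0525    ]
dowS [ 0.50258934 -0.21956601  0.0525    ]
[(array([ 0.59396979, -0.18772388,  0.04812757]), np.float64(0.0004773414195528802)), (array([ 0.50479238, -0.21685089,  0.04800288]), np.float64(0.0001437001891635896))]
wh dowel (array([ 0.5487185 , -0.20141859, -2.82747991]), np.float64(0.00019682954240796136))
wh foot T (array([ 0.5487651 , -0.20199958,  3.45595491]), np.float64(0.0017040873542785162))
clamp T (array([ 0.54833785, -0.20280317,  3.45367452]), np.float64(0.0011208851226882643))
rest T (array([5.39323381e-01, 3.18477738e-03, 3.30113060e+00]), np.float64(0.0004998505735629433))
rest S order raw [[0.5711, 0.0431, 0.051], [0.5841, -0.0293, 0.051], [0.4916, 0.03, 0.051], [0.5041, -0.0387, 0.051]] [[0.5742, 0.0466, 0.051], [0.586, -0.0269, 0.051], [0.4928, 0.0332, 0.051], [0.5042, -0.0401, 0.051]]
T [(np.float64(253.4), np.float64(242.6), 32), (np.float64(248.26), np.float64(243.19), 149), (np.float64(258.15), np.float64(244.6), 91), (np.float64(244.18), np.float64(246.33), 73), (np.float64(261.45), np.float64(248.85), 85), (np.float64(242.18), np.float64(251.07), 164), (np.float64(262.06), np.float64(253.96), 237), (np.float64(242.84), np.float64(256.13), 134), (np.float64(260.03), np.float64(258.67), 120), (np.float64(246.11), np.float64(260.38), 39), (np.float64(255.98), np.float64(261.85), 169), (np.float64(250.93), np.float64(262.54), 106)]
S []
```

```bash
python3 - <<'E'
from h import *
import pickle
T,S=pickle.load(open('f.pkl','rb'))
a=[cp(p,300,230) for p in[(72,103),(247,72),(108,296),(285,265)]]
b=[cp((x-375,y),280,250) for x,y in[(580,75),(682,158),(450,150),(546,233)]]
for p,q in zip(a,b): print('horn',tri(T,p,S,q))
print('rest T',fit2([onz(T,p,.051) for p in a],[(-.041,-.037),(-.041,.037),(.041,-.037),(.041,.037)]))
x,y,w,h=275,205,38,30
g=cv2.cvtColor(S['img'],cv2.COLOR_RGB2GRAY)[y:y+h,x:x+w]
cv2.imwrite('pics/ringS.png',cv2.resize(g,None,fx=20,fy=20,interpolation=cv2.INTER_CUBIC))
x,y,w,h=230,228,42,45
g=cv2.cvtColor(T['img'],cv2.COLOR_RGB2GRAY)[y:y+h,x:x+w]
cv2.imwrite('pics/ringT.png',cv2.resize(g,None,fx=13,fy=13,interpolation=cv2.INTER_CUBIC))
E
```

```text
horn (array([0.57440968, 0.0469529 , 0.04646474]), np.float64(0.001566424400236287))
horn (array([ 0.5862765 , -0.02693297,  0.04790832]), np.float64(0.0008553839030388283))
horn (array([0.49329456, 0.03317296, 0.04730466]), np.float64(6.082949549637302e-05))
horn (array([ 0.50371036, -0.03991082,  0.05243228]), np.float64(0.0006496466468093768))
rest T (array([5.39323381e-01, 3.18477738e-03, 3.30113060e+00]), np.float64(0.0004998505735629433))
```

View pics/ringS.png

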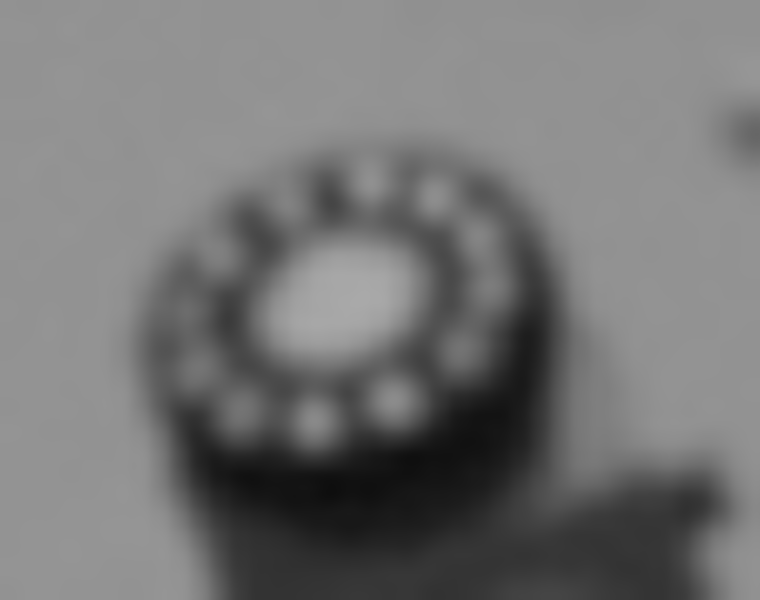

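View pics/ringT.png

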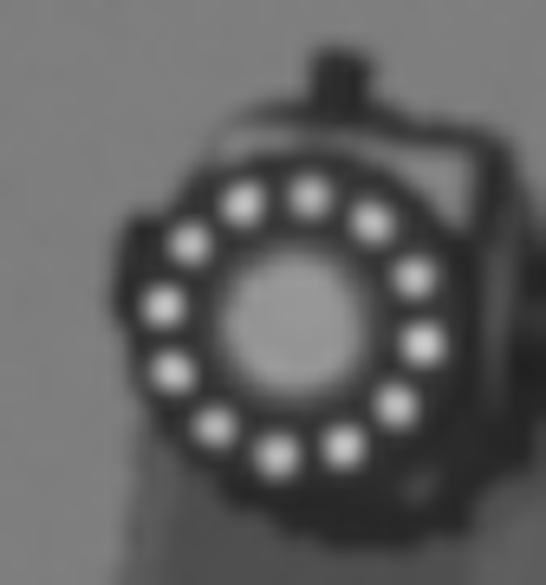

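```bash
python3 - <<'E'
from h import *
import pickle
T,S=pickle.load(open('f.pkl','rb'))
s=[cp(p,275,205,20) for p in[(372,183),(434,195),(480,232),(492,287),(463,350),(393,402),(316,423),(240,415),(193,370),(183,312),(218,248),(295,200)]]
t=[cp(p,230,228,13) for p in[(310,196),(372,222),(414,278),(422,344),(397,406),(344,446),(277,457),(215,427),(173,371),(163,306),(190,244),(243,204)]]
for k in range(12):
    Q=[tri(T,t[i],S,s[(i+k)%12]) for i in range(12)]
    P=np.array([q[0] for q in Q]); e=np.array([q[1] for q in Q]); c=P.mean(0)
    U,D,V=np.linalg.svd(P-c); n=V[2]*np.sign(V[2,2])
    rad=np.linalg.norm(P-c,axis=1)
    print(k,'res',e.std().round(5),e.max().round(5),'c',c.round(4),'n',n.round(3),'tilt',np.arccos(n[2]).round(3),'dir',np.arctan2(n[1],n[0]).round(3),'rad',rad.mean().round(4),rad.std().round(4),'flat',D.round(4))
c=[cp(p,225,220) for p in[(65,322),(230,343),(265,130)]]
W=[onz(T,p,.008) for p in c]; print('footT',np.round(W,4).tolist(), np.linalg.norm(W[0]-W[1]),np.linalg.norm(W[1]-W[2]))
c=[cp((x-375,y),260,200) for x,y in[(425,230),(465,322),(633,275)]]
W=[onz(S,p,.008) for p in c]; print('footS',np.round(W,4).tolist())
E
```

```text
0 res 0.00585 0.0202 c [0.56   0.1688 0.1077] n [-0.822  0.321  0.471] tilt 1.08 dir 2.769 rad 0.0253 0.0064 flat [0.0824 0.0376 0.0012]
1 res 0.00321 0.01001 c [0.5601 0.1688 0.1077] n [-0.662  0.216  0.718] tilt 0.771 dir 2.826 rad 0.0221 0.0029 flat [0.0633 0.0439 0.0011]
2 res 0.00035 0.00106 c [0.5602 0.1687 0.1077] n [-0.289  0.013  0.957] tilt 0.294 dir 3.098 rad 0.02 0.0002 flat [0.0494 0.0487 0.0013]
3 res 0.00349 0.01087 c [0.5603 0.1687 0.1078] n [ 0.237 -0.231  0.944] tilt 0.337 dir -0.772 rad 0.0206 0.0022 flat [0.058  0.0422 0.0013]
4 res 0.0058 0.01956 c [0.5603 0.1686 0.1078] n [ 0.59  -0.367  0.719] tilt 0.768 dir -0.556 rad 0.0233 0.0051 flat [0.0734 0.038  0.0011]
5 res 0.00901 0.02816 c [0.5604 0.1686 0.1079] n [ 0.756 -0.417  0.505] tilt 1.042 dir -0.504 rad 0.0267 0.0084 flat [0.0917 0.032  0.0008]
6 res 0.00983 0.03436 c [0.5603 0.1686 0.108 ] n [ 0.835 -0.434  0.339] tilt 1.225 dir -0.48 rad 0.0298 0.0116 flat [0.1081 0.0237 0.0007]
7 res 0.01198 0.03865 c [0.5603 0.1686 0.108 ] n [ 0.875 -0.44   0.203] tilt 1.366 dir -0.466 rad 0.0316 0.0146 flat [0.1198 0.0137 0.0008]
8 res 0.01186 0.03962 c [0.5602 0.1687 0.1079] n [ 0.881 -0.468  0.062] tilt 1.508 dir -0.488 rad 0.0328 0.0151 flat [0.1251 0.0027 0.001 ]
9 res 0.01238 0.03901 c [0.5601 0.1687 0.1079] n [-0.914  0.405  0.012] tilt 1.559 dir 2.725 rad 0.0322 0.0155 flat [0.1235 0.0088 0.0012]
10 res 0.01046 0.03477 c [0.56   0.1688 0.1078] n [-0.907  0.397  0.14 ] tilt 1.431 dir 2.729 rad 0.0311 0.013 flat [0.1151 0.0197 0.0014]
11 res 0.00905 0.02853 c [0.56   0.1688 0.1077] n [-0.884  0.371  0.285] tilt 1.282 dir 2.744 rad 0.0286 0.01 flat [0.1008 0.0295 0.0015]
footT [[0.5125, 0.2119, 0.008], [0.502, 0.1413, 0.008], [0.5949, 0.1261, 0.008]] 0.07140283113196874 0.0940773925212369
footS [[0.5148, 0.2096, 0.008], [0.5007, 0.1373, 0.008], [0.5925, 0.125, 0.008]]
```

The scene is clear: lens about (0.560, 0.169, 0.107), tilt about 0.29 toward world -x; work-holder (0.548, -0.203) with yaw 0.314; rest (0.538, 0.002) with yaw 0.16. I'll write a helper that turns a target pose into the row numbers.

```bash
cat >> h.py <<'E'
def down(yaw): return R.from_euler('xyz',[np.pi,0,yaw])
def row(pos,rot,n=None):
    s=r.read_state(); Rc=R.from_euler('xyz',s['ee_rot']); p=s['eef_pos']
    w=(Rc.inv()*rot).as_rotvec(); t=Rc.inv().apply(np.array(pos)-p)
    print('row',w.round(3),t.round(4),'| deg %.1f dist %.3f'%(np.degrees(np.linalg.norm(w)),np.linalg.norm(t)))
def st():
    s=r.read_state(); print('t %.2f'%s['t'],s['eef_pos'].round(4),s['ee_rot'].round(3),'F',s['ft_force'].round(1),'w %.4f'%s['gripper_width'],'q',s['qpos'].round(2))
E
python3 - <<'E'
from h import *
st(); row([.385,.18,.245],down(1.6)); row([.548,-.203,.15],down(.314))
E
```

```text
t 0.20 [0.2289 0.5542 0.2441] [-3.14 -0.    2.75] F [-1.  -0.2 -0.6] w 0.0879 q [ 1.06  0.36  1.51 -0.    1.27 -0.12]
row [-1.00e-03  1.00e-03  1.15e+00] [-0.2871 -0.2862 -0.0006] | deg 65.9 dist 0.405
row [-1.000e-03  1.000e-03  2.436e+00] [-0.584  -0.5778  0.0947] | deg 139.6 dist 0.827
```

Call:
{"op": "move_arm", "data": {
  "plan": "0 0 1.15 -0.287 -0.286 0 1; 0 0 1.15 -0.287 -0.286 0 1; 0 0 1.15 -0.287 -0.286 0 1; 0 0 1.15 -0.287 -0.286 0 1; 0 0 1.15 -0.287 -0.286 0 1; 0 0 1.15 -0.287 -0.286 0 1; 0 0 1.15 -0.287 -0.286 0 1; 0 0 1.15 -0.287 -0.286 0 1; 0 0 1.15 -0.287 -0.286 0 1; 0 0 1.15 -0.287 -0.286 0 1"
}}

```text
t: 1.03
eef_pos: [0.3857, 0.1778, 0.2448]
ee_rot: [3.141, 0.001, 1.593]
ft_force: [0.4, 1.0, -0.2]
gripper_width: 0.0875
```

```bash
python3 - <<'E'
from h import *
st(); row([.548,-.203,.15],down(.314))
E
```

```text
t 1.03 [0.3857 0.1778 0.2448] [3.141e+00 1.000e-03 1.593e+00] F [ 0.4  1.  -0.2] w 0.0875 q [ 0.27  0.1   1.86 -0.    1.18  0.25]
row [1.000e-03 0.000e+00 1.279e+00] [-0.3842  0.1539  0.0952] | deg 73.3 dist 0.425
```

Call:
{"op": "move_arm", "data": {
  "plan": "0 0 1.18 -0.36 0.144 0.05 1; 0 0 1.18 -0.36 0.144 0.05 1; 0 0 1.18 -0.36 0.144 0.05 1; 0 0 1.18 -0.36 0.144 0.05 1; 0 0 1.18 -0.36 0.144 0.05 1; 0 0 1.18 -0.36 0.144 0.05 1; 0 0 1.18 -0.36 0.144 0.05 1; 0 0 1.18 -0.36 0.144 0.05 1; 0 0 1.18 -0.36 0.144 0.05 1; 0 0 1.18 -0.36 0.144 0.05 1"
}}

```text
t: 1.87
eef_pos: [0.5416, -0.1803, 0.1941]
ee_rot: [3.139, -0.001, 0.411]
ft_force: [-0.8, -0.3, 1.2]
gripper_width: 0.088
```

```bash
python3 - <<'E'
from h import *
st(); row([.548,-.203,.12],down(.314))
E
```

```text
t 1.87 [ 0.5416 -0.1803  0.1941] [ 3.139e+00 -1.000e-03  4.110e-01] F [-0.8 -0.3  1.2] w 0.0880 q [-0.44  0.37  1.64 -0.    1.14  0.72]
row [ 0.003 -0.001  0.097] [-0.0032  0.0231  0.0741] | deg 5.6 dist 0.078
```

Call:
{"op": "move_arm", "data": {
  "plan": "0 0 0.097 -0.003 0.023 0.035 1; 0 0 0.097 -0.003 0.023 0.074 1; 0 0 0.097 -0.003 0.023 0.074 1; 0 0 0.097 -0.003 0.023 0.074 1"
}}

```text
t: 2.2
eef_pos: [0.544, -0.1964, 0.1188]
ee_rot: [-3.137, 0.004, 0.323]
ft_force: [-0.6, 1.1, -0.0]
gripper_width: 0.088
```

```bash
python3 - <<'E'
from h import *
st(); T=grab('top','t2.png');S=grab('scene','s2.png')
def crop(i,x,y,w,h,k): return cv2.resize(i[y:y+h,x:x+w,::-1],None,fx=k,fy=k,interpolation=cv2.INTER_CUBIC)
cv2.imwrite('pics/c4.png',np.hstack([crop(T['img'],395,195,80,116,5),crop(S['img'],320,285,80,116,5)]))
print(proj(T,[.548,-.2034,.0525]),proj(T,r.read_state()['eef_pos']))
E
```

```text
t 2.20 [ 0.544  -0.1964  0.1188] [-3.137  0.004  0.323] F [-0.6  1.1 -0. ] w 0.0880 q [-0.47  0.47  1.69  0.    0.99  0.78]
[[434.40448448 260.04746424]] [[438.33686225 254.27253262]]
```

View pics/c4.png

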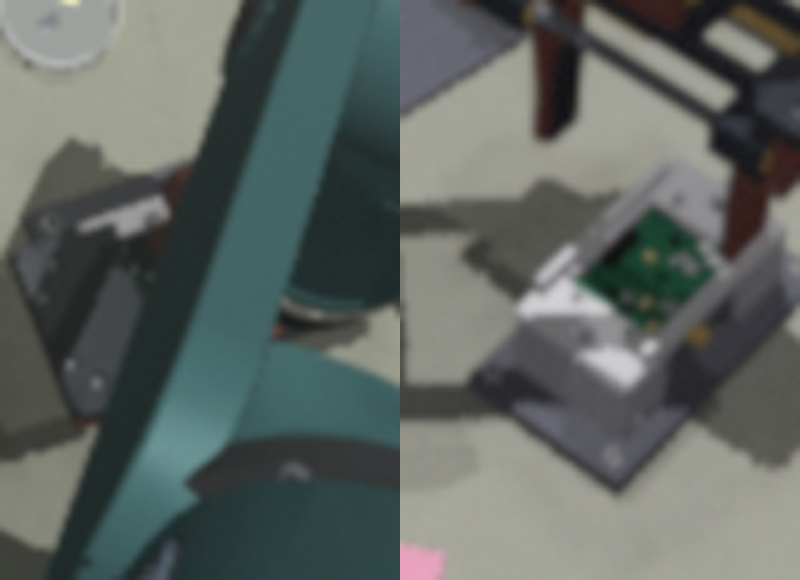

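```bash
python3 - <<'E'
from h import *
st(); row([.548,-.203,.075],down(.314)); row([.548,-.203,.055],down(.314))
E
```

```text
t 2.30 [ 0.5466 -0.1971  0.122 ] [ 3.141e+00 -1.000e-03  3.240e-01] F [ 0.3 -0.6  0.6] w 0.0875 q [-0.46  0.47  1.68  0.    0.99  0.78]
row [ 0.001 -0.001  0.01 ] [-0.0006  0.006   0.047 ] | deg 0.6 dist 0.047
row [ 0.001 -0.001  0.01 ] [-0.0006  0.006   0.067 ] | deg 0.6 dist 0.067
```

Call:
{"op": "move_arm", "data": {
  "plan": "0 0 0.01 -0.001 0.006 0.02 1; 0 0 0.01 -0.001 0.006 0.047 1; 0 0 0.01 -0.001 0.006 0.047 1; 0 0 0.01 -0.001 0.006 0.047 1; 0 0 0.01 -0.001 0.006 0.047 1"
}}

```text
t: 2.72
eef_pos: [0.5482, -0.2033, 0.0758]
ee_rot: [3.14, -0.002, 0.314]
ft_force: [0.3, 0.1, 0.2]
gripper_width: 0.0873
```

```bash
python3 - <<'E'
from h import *
T=grab('top','t3.png');S=grab('scene','s3.png')
st(); row([.548,-.203,.055],down(.314))
def crop(i,x,y,w,h,k): return cv2.resize(i[y:y+h,x:x+w,::-1],None,fx=k,fy=k,interpolation=cv2.INTER_CUBIC)
cv2.imwrite('pics/c5.png',crop(S['img'],310,285,100,96,7))
E
```

```text
t 2.82 [ 0.5485 -0.2036  0.0759] [ 3.139e+00 -2.000e-03  3.130e-01] F [-1.4 -0.2 -0.1] w 0.0877 q [-0.47  0.53  1.71 -0.    0.9   0.78]
row [ 0.002 -0.002 -0.001] [-0.0003 -0.0008  0.0209] | deg 0.2 dist 0.021
```

View pics/c5.png

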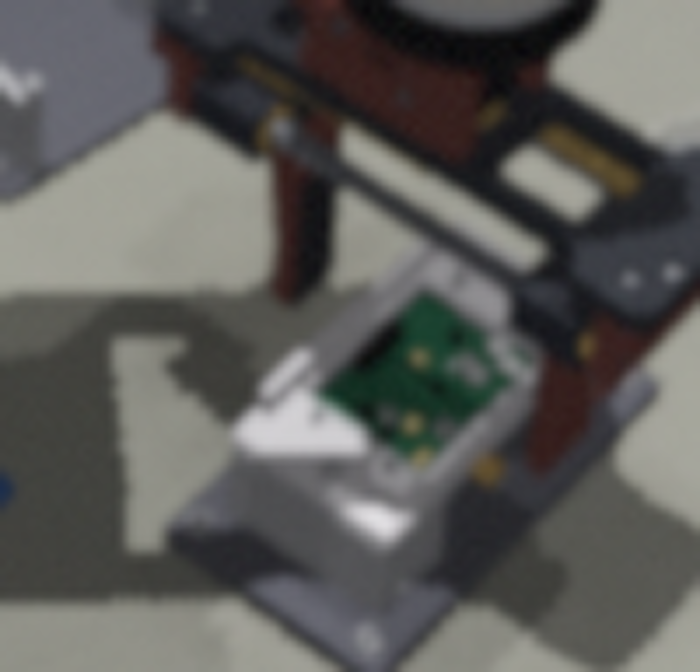

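Call:
{"op": "move_arm", "data": {
  "plan": "0 0 0 0 0 0.01 1; 0 0 0 0 0 0.021 1; 0 0 0 0 0 0.021 1; 0 0 0 0 0 0.021 1"
}}

```text
t: 3.15
eef_pos: [0.5462, -0.2029, 0.0516]
ee_rot: [-3.14, 0.002, 0.313]
ft_force: [0.5, 0.2, -0.0]
gripper_width: 0.0877
```

Call:
{"op": "move_arm", "data": {
  "plan": "0 0 0 0 0 0 0.75; 0 0 0 0 0 0 0.75; 0 0 0 0 0 0 0.5; 0 0 0 0 0 0 0.5; 0 0 0 0 0 0 0.5; 0 0 0 0 0 0 0.5; 0 0 0 0 0 0 0.5",
  "newtons": 20
}}

```text
t: 3.73
eef_pos: [0.5472, -0.2034, 0.0529]
ee_rot: [3.141, -0.0, 0.313]
ft_force: [-1.0, 1.2, 0.7]
gripper_width: 0.0599
```

```bash
python3 - <<'E'
from h import *
S=grab('scene','s4.png')
st()
def crop(i,x,y,w,h,k): return cv2.resize(i[y:y+h,x:x+w,::-1],None,fx=k,fy=k,interpolation=cv2.INTER_CUBIC)
cv2.imwrite('pics/c6.png',crop(S['img'],310,285,100,96,7))
E
```

```text
t 3.78 [ 0.5473 -0.2034  0.0529] [ 3.141 -0.     0.313] F [-0.   0.6  2. ] w 0.0597 q [-0.47  0.57  1.72 -0.    0.85  0.78]
```

View pics/c6.png

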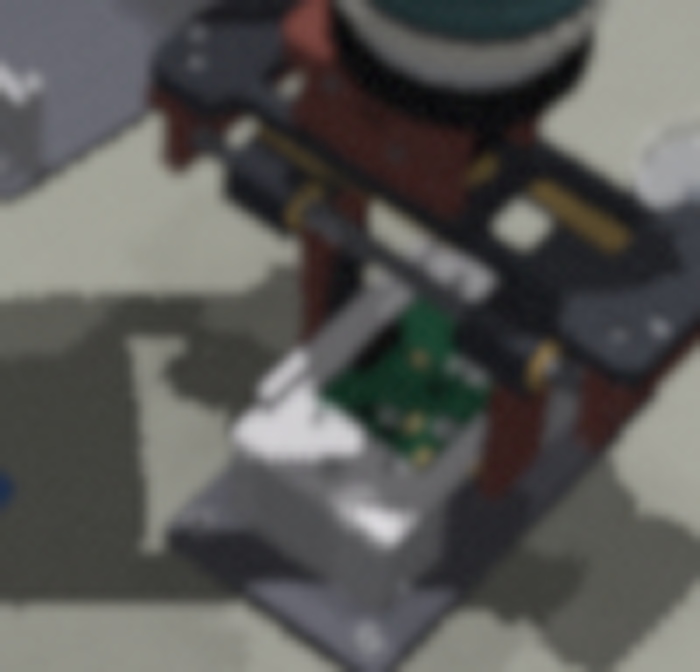

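Call:
{"op": "move_arm", "data": {
  "plan": "0 0 0 0 0 -0.005 0.5; 0 0 0 0 0 -0.012 0.5; 0 0 0 0 0 -0.025 0.5; 0 0 0 0 0 -0.045 0.5; 0 0 0 0 0 -0.06 0.5; 0 0 0 0 0 -0.06 0.5; 0 0 0 0 0 -0.06 0.5"
}}

```text
t: 4.37
eef_pos: [0.5478, -0.2037, 0.1137]
ee_rot: [3.14, -0.002, 0.313]
ft_force: [-0.4, 0.5, -1.4]
gripper_width: 0.0599
```

```bash
python3 - <<'E'
from h import *
S=grab('scene','s5.png')
st(); row([.538,.0022,.11],down(.1595))
def crop(i,x,y,w,h,k): return cv2.resize(i[y:y+h,x:x+w,::-1],None,fx=k,fy=k,interpolation=cv2.INTER_CUBIC)
cv2.imwrite('pics/c7.png',crop(S['img'],310,265,100,116,5))
E
```

```text
t 4.42 [ 0.5471 -0.2033  0.1128] [ 3.141 -0.     0.313] F [ 0.4  0.4 -0.4] w 0.0597 q [-0.47  0.48  1.68 -0.    0.98  0.78]
row [ 0.    -0.     0.153] [ 0.0546 -0.1983  0.0027] | deg 8.8 dist 0.206
```

View pics/c7.png

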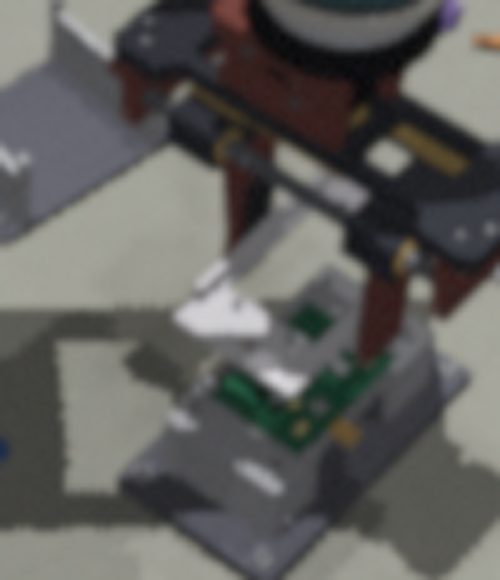

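The clamp is lifted level (white corner at about (225,310) in the crop), and the board stays in the nest. I'll carry it over to the rest, moving moderately.

Call:
{"op": "move_arm", "data": {
  "plan": "0 0 0.02 0.007 -0.025 0 0.5; 0 0 0.04 0.015 -0.055 0 0.5; 0 0 0.07 0.025 -0.09 0 0.5; 0 0 0.1 0.036 -0.13 0 0.5; 0 0 0.13 0.046 -0.165 0 0.5; 0 0 0.148 0.052 -0.188 0 0.5; 0 0 0.153 0.0546 -0.198 0 0.5; 0 0 0.153 0.0546 -0.198 0 0.5; 0 0 0.153 0.0546 -0.198 0 0.5; 0 0 0.153 0.0546 -0.198 0 0.5"
}}

```text
t: 5.25
eef_pos: [0.5383, 0.0007, 0.1123]
ee_rot: [3.141, 0.0, 0.16]
ft_force: [-0.5, -0.1, -0.5]
gripper_width: 0.0599
```

```bash
python3 - <<'E'
from h import *
T=grab('top','t6.png');S=grab('scene','s6.png')
st(); row([.538,.0022,.065],down(.1595))
def crop(i,x,y,w,h,k): return cv2.resize(i[y:y+h,x:x+w,::-1],None,fx=k,fy=k,interpolation=cv2.INTER_CUBIC)
cv2.imwrite('pics/c8.png',np.hstack([crop(S['img'],260,220,100,110,5),crop(T['img'],290,210,60,110,5)]))
E
```

```text
t 5.35 [5.384e-01 4.000e-04 1.125e-01] [3.141 0.    0.158] F [ 0.1  0.6 -0.2] w 0.0599 q [-0.13  0.43  1.79 -0.    0.93  1.29]
row [ 0.     0.    -0.001] [-0.0001 -0.0018  0.0475] | deg 0.1 dist 0.048
```

View pics/c8.png

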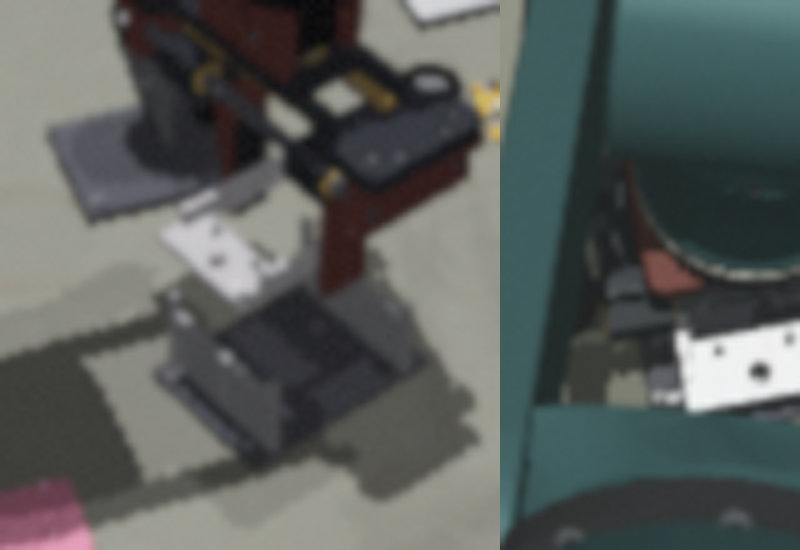

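Call:
{"op": "move_arm", "data": {
  "plan": "0 0 0 0 -0.002 0.012 0.5; 0 0 0 0 -0.002 0.03 0.5; 0 0 0 0 -0.002 0.043 0.5; 0 0 0 0 -0.002 0.047 0.5; 0 0 0 0 -0.002 0.047 0.5; 0 0 0 0 -0.002 0.047 0.5; 0 0 0 0 -0.002 0.047 0.5"
}}

```text
t: 5.93
eef_pos: [0.5385, 0.0033, 0.0664]
ee_rot: [3.141, -0.001, 0.159]
ft_force: [-0.5, 0.1, -0.8]
gripper_width: 0.0601
```

```bash
python3 - <<'E'
from h import *
T=grab('top','t7.png');S=grab('scene','s7.png')
st(); row([.538,.0022,.049],down(.1595))
def crop(i,x,y,w,h,k): return cv2.resize(i[y:y+h,x:x+w,::-1],None,fx=k,fy=k,interpolation=cv2.INTER_CUBIC)
cv2.imwrite('pics/c9.png',np.hstack([crop(S['img'],275,240,80,80,7),crop(T['img'],310,260,34,80,7)]))
E
```

```text
t 6.03 [0.5385 0.0036 0.0665] [ 3.141e+00 -1.000e-03  1.600e-01] F [-0.3 -0.3 -0.5] w 0.0597 q [-0.12  0.5   1.82 -0.    0.82  1.29]
row [ 0.001 -0.001  0.   ] [-0.0008  0.0013  0.0175] | deg 0.1 dist 0.018
```

View pics/c9.png

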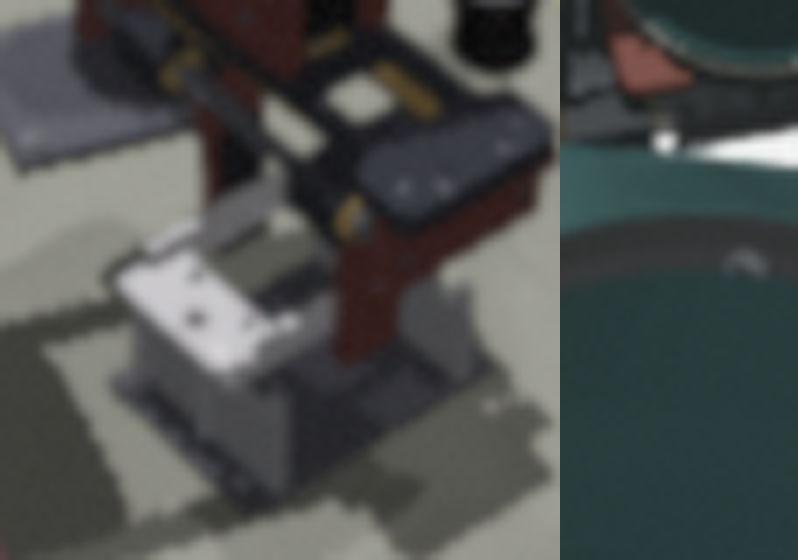

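```bash
python3 - <<'E'
from h import *
S=r.grab_frame('scene')
for z in(.0595,.0616):
    w=onz(S,cp((197,318),275,240,7),z); print(w, w[:2]-np.array([.5377,.0013])-R.from_euler('z',.16).apply([-.047,0,0])[:2])
# corner of clamp near: (118,283) left, (222,372) right
for p,l in(((118,283),(-.057,.03)),((222,372),(-.057,-.03))):
    w=onz(S,cp(p,275,240,7),.0616); print(w, w[:2]-np.array([.5377,.0013])-R.from_euler('z',.16).apply([*l,0])[:2])
st()
E
```

```text
[ 0.49551243 -0.00211576  0.0595    ] [0.00421211 0.00407219]
[ 0.49452575 -0.00387702  0.0616    ] [0.00322543 0.00231093]
[0.47960376 0.02337503 0.0616    ] [0.00295526 0.00153935]
[ 0.48959267 -0.02919494  0.0616    ] [0.00338508 0.00820302]
t 6.08 [0.5384 0.0037 0.0664] [ 3.141e+00 -1.000e-03  1.600e-01] F [-0.1 -1.   0.5] w 0.0600 q [-0.12  0.5   1.82 -0.    0.82  1.29]
```

```bash
python3 - <<'E'
from h import *
t=cv2.imread('pics/top0.png'); s=cv2.imread('pics/scene0.png')
def crop(i,x,y,w,h,k): return cv2.resize(i[y:y+h,x:x+w],None,fx=k,fy=k,interpolation=cv2.INTER_CUBIC)
cv2.imwrite('pics/d1.png',crop(s,285,258,64,52,12))
cv2.imwrite('pics/d2.png',crop(t,308,238,56,62,9))
E
```

```text
(no output)
```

View pics/d1.png

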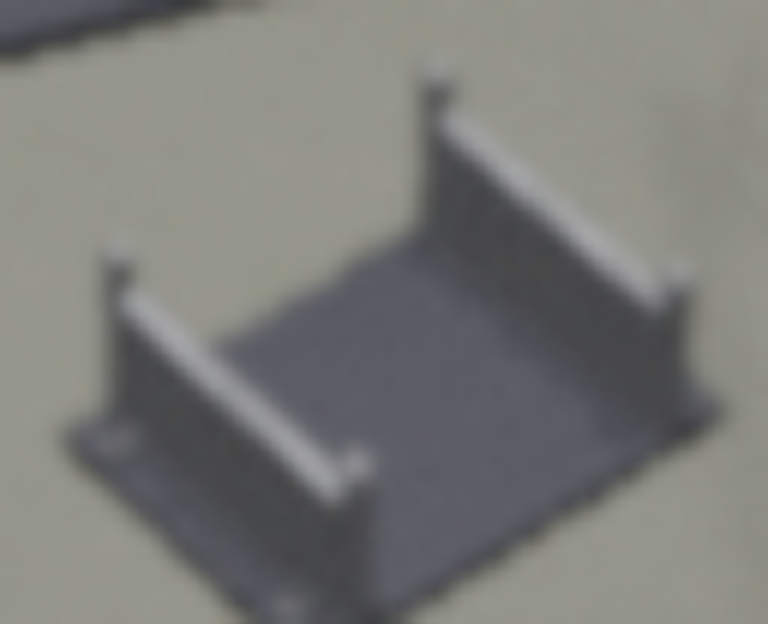

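View pics/d2.png

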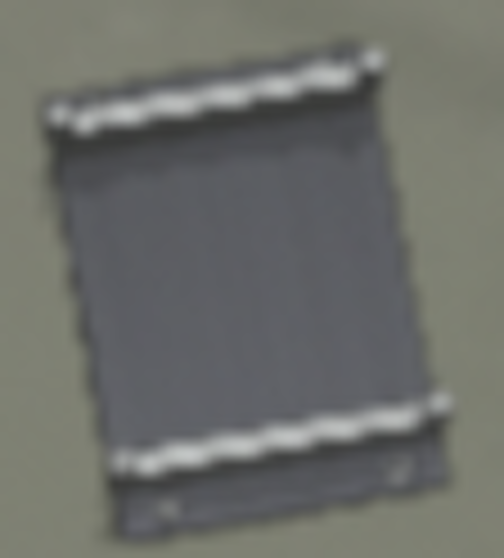

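```bash
python3 - <<'E'
from h import *
import pickle
T,S=pickle.load(open('f.pkl','rb'))
Lh=[(.041,.037),(.041,-.037),(-.041,.037),(-.041,-.037)]
Lr=[(.041,.034),(.041,-.034),(-.041,.034),(-.041,-.034)]
sh=[cp(p,285,258,12) for p in[(436,72),(680,282),(117,258),(358,462)]]
sr=[cp(p,285,258,12) for p in[(452,122),(655,298),(132,298),(332,492)]]
th=[cp(p,308,238,9) for p in[(60,115),(373,60),(122,462),(442,403)]]
tr=[cp(p,308,238,9) for p in[(82,122),(350,73),(146,462),(418,413)]]
for n,f,a,z,L in(('Sh',S,sh,.051,Lh),('Sr',S,sr,.04,Lr),('Th',T,th,.051,Lh),('Tr',T,tr,.04,Lr)):
    print(n,fit2([onz(f,p,z) for p in a],L))
for p,q in zip(th,sh): print(tri(T,p,S,q))
E
```

```text
Sh (array([0.53893402, 0.00246771, 0.15645229]), np.float64(0.0015351599231411134))
Sr (array([0.53892709, 0.00391865, 0.14277871]), np.float64(0.0023343646088040786))
Th (array([0.53922372, 0.00308111, 0.16027584]), np.float64(0.0002924267929566432))
Tr (array([0.53936113, 0.00289388, 0.16329435]), np.float64(0.0019799667828864567))
(array([0.57389013, 0.04620303, 0.05072087]), np.float64(0.00020397902858704126))
(array([ 0.58616451, -0.02707759,  0.04844982]), np.float64(0.00015619956439192416))
(array([0.49274129, 0.03340076, 0.04930666]), np.float64(0.0002863012344400014))
(array([ 0.50461379, -0.04020136,  0.05262079]), np.float64(0.0001546964808563998))
```

```bash
python3 - <<'E'
from h import *
st(); row([.537,.002,.052],down(.16))
E
```

```text
t 6.08 [0.5384 0.0037 0.0664] [ 3.141e+00 -1.000e-03  1.600e-01] F [-0.1 -1.   0.5] w 0.0600 q [-0.12  0.5   1.82 -0.    0.82  1.29]
row [ 0.001 -0.001 -0.   ] [-0.0017  0.0014  0.0144] | deg 0.1 dist 0.015
```

Call:
{"op": "move_arm", "data": {
  "plan": "0 0 0 -0.0017 0.0014 0 0.5; 0 0 0 -0.0017 0.0014 0.004 0.5; 0 0 0 -0.0017 0.0014 0.008 0.5; 0 0 0 -0.0017 0.0014 0.011 0.5; 0 0 0 -0.0017 0.0014 0.013 0.5; 0 0 0 -0.0017 0.0014 0.015 0.5; 0 0 0 -0.0017 0.0014 0.015 0.5; 0 0 0 -0.0017 0.0014 0.015 0.5"
}}

```text
t: 6.75
eef_pos: [0.5362, 0.0022, 0.0504]
ee_rot: [-3.142, 0.0, 0.16]
ft_force: [0.1, 0.7, 0.2]
gripper_width: 0.0601
```

```bash
python3 - <<'E'
from h import *
S=grab('scene','s8.png')
st(); row([.537,.002,.049],down(.16))
def crop(i,x,y,w,h,k): return cv2.resize(i[y:y+h,x:x+w,::-1],None,fx=k,fy=k,interpolation=cv2.INTER_CUBIC)
cv2.imwrite('pics/c10.png',crop(S['img'],280,250,74,64,10))
E
```

```text
t 6.80 [0.5363 0.0022 0.0506] [3.142 0.    0.16 ] F [ 1.1 -0.4 -1. ] w 0.0595 q [-0.12  0.52  1.83 -0.    0.78  1.29]
row [ 0.  0. -0.] [0.0006 0.0003 0.0016] | deg 0.0 dist 0.002
```

View pics/c10.png

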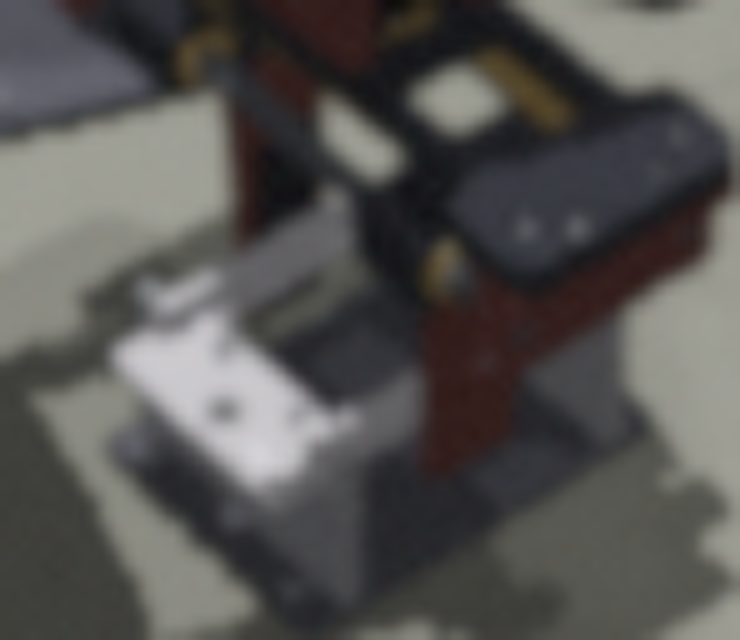

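Call:
{"op": "move_arm", "data": {
  "plan": "0 0 0 0.0005 0 0.001 0.5; 0 0 0 0.0005 0 0.0018 0.5; 0 0 0 0.0005 0 0.0025 0.5; 0 0 0 0.0005 0 0.0025 0.5"
}}

```text
t: 7.13
eef_pos: [0.5371, 0.0022, 0.0488]
ee_rot: [3.141, -0.001, 0.16]
ft_force: [-2.1, 0.3, 5.8]
gripper_width: 0.0599
```

```bash
python3 - <<'E'
from h import *
st()
E
```

```text
t 7.13 [0.5371 0.0022 0.0488] [ 3.141e+00 -1.000e-03  1.600e-01] F [-2.1  0.3  5.8] w 0.0599 q [-0.12  0.53  1.83 -0.    0.78  1.29]
```

Call:
{"op": "move_arm", "data": {
  "plan": "0 0 0 0 0 0 0.72; 0 0 0 0 0 0 0.8; 0 0 0 0 0 0 0.9; 0 0 0 0 0 0 1; 0 0 0 0 0 0 1; 0 0 0 0 0 -0.015 1; 0 0 0 0 0 -0.045 1; 0 0 0 0 0 -0.08 1; 0 0 0 0 0 -0.1 1; 0 0 0 0 0 -0.1 1"
}}

```text
t: 7.97
eef_pos: [0.54, 0.0019, 0.1525]
ee_rot: [3.139, -0.008, 0.16]
ft_force: [1.0, 0.2, 0.1]
gripper_width: 0.0879
```

```bash
python3 - <<'E'
from h import *
S=grab('scene','s9.png');T=grab('top','t9.png')
st(); row([.5475,-.2035,.13],down(.314))
def crop(i,x,y,w,h,k): return cv2.resize(i[y:y+h,x:x+w,::-1],None,fx=k,fy=k,interpolation=cv2.INTER_CUBIC)
cv2.imwrite('pics/c11.png',crop(S['img'],280,240,74,74,8))
E
```

```text
t 8.07 [0.5373 0.0022 0.1488] [ 3.141e+00 -2.000e-03  1.600e-01] F [ 0.1 -0.5 -1. ] w 0.0879 q [-0.12  0.38  1.76 -0.    1.01  1.29]
row [ 0.001 -0.002 -0.154] [-0.0227  0.2047  0.0189] | deg 8.8 dist 0.207
```

View pics/c11.png

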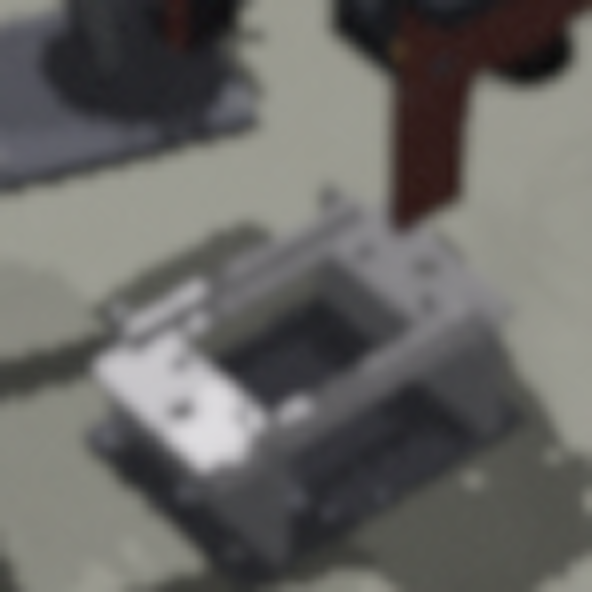

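The clamp lies across both rails, with the horns visible outside its long side at crop (115,312) and (330,197). It looks flat. Next is the board.

Call:
{"op": "move_arm", "data": {
  "plan": "0 0 -0.03 -0.004 0.04 0 1; 0 0 -0.06 -0.008 0.08 0 1; 0 0 -0.09 -0.013 0.12 0 1; 0 0 -0.12 -0.018 0.16 0.005 1; 0 0 -0.15 -0.022 0.195 0.015 1; 0 0 -0.154 -0.0227 0.2047 0.019 1; 0 0 -0.154 -0.0227 0.2047 0.019 1; 0 0 -0.154 -0.0227 0.2047 0.019 1; 0 0 -0.154 -0.0227 0.2047 0.019 1"
}}

```text
t: 8.82
eef_pos: [0.5461, -0.2016, 0.1283]
ee_rot: [-3.139, 0.002, 0.314]
ft_force: [-0.9, -0.1, 1.0]
gripper_width: 0.0879
```

```bash
python3 - <<'E'
from h import *
S=grab('scene','s10.png');T=grab('top','t10.png')
st(); row([.5485,-.203,.046],down(.314))
def crop(i,x,y,w,h,k): return cv2.resize(i[y:y+h,x:x+w,::-1],None,fx=k,fy=k,interpolation=cv2.INTER_CUBIC)
cv2.imwrite('pics/c12.png',np.hstack([crop(S['img'],320,300,80,90,5),crop(S['img'],280,240,74,90,5)]))
E
```

```text
t 8.92 [ 0.5468 -0.2016  0.1291] [-3.141e+00  1.000e-03  3.150e-01] F [ 0.4 -0.3  0.7] w 0.0878 q [-0.47  0.46  1.67  0.    1.01  0.78]
row [-0.001  0.001  0.001] [0.0013 0.002  0.0831] | deg 0.1 dist 0.083
```

View pics/c12.png

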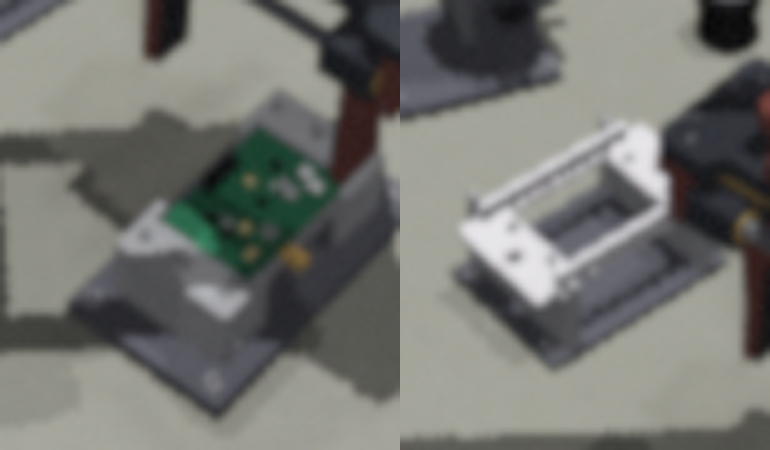

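```bash
python3 - <<'E'
from h import *
import pickle
T,S=pickle.load(open('f.pkl','rb'))
e,d=ray(S,cp((300,235),320,305))
M=R.from_euler('z',.314).as_matrix(); o=np.array([.549,-.2023,0])
el=M.T@(e-o); dl=M.T@d
for y in(-.018,-.024,-.03,-.04): 
    s=(y-el[1])/dl[1]; print(y,(el+s*dl).round(4))
print(el)
i=cv2.imread('pics/scene0.png')[330:380,355:405]; cv2.imwrite('pics/c13.png',cv2.resize(i,None,fx=12,fy=12,interpolation=cv2.INTER_CUBIC))
E
```

```text
-0.018 [ 0.0163 -0.018   0.0009]
-0.024 [ 0.0061 -0.024   0.0161]
-0.03 [-0.0041 -0.03    0.0313]
-0.04 [-0.0212 -0.04    0.0567]
[-0.66588794 -0.41877607  1.01831466]
```

View pics/c13.png

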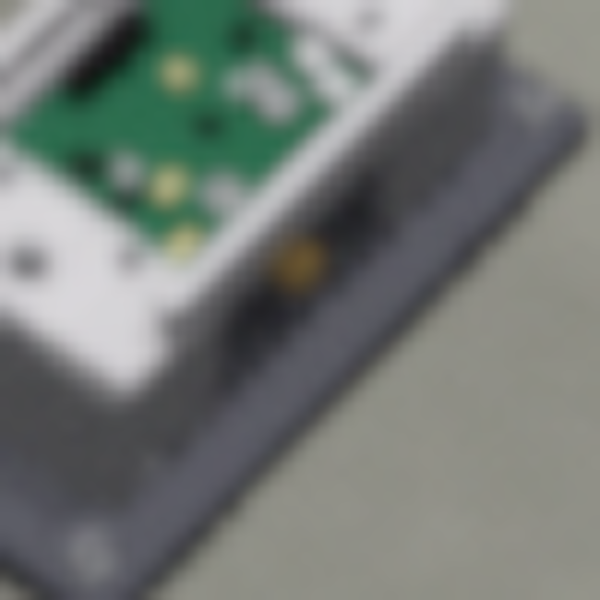

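Call:
{"op": "move_arm", "data": {
  "plan": "0 0 0 0.0013 0.002 0.03 1; 0 0 0 0.0013 0.002 0.05 1; 0 0 0 0.0013 0.002 0.065 1; 0 0 0 0.0013 0.002 0.075 1; 0 0 0 0.0013 0.002 0.083 1; 0 0 0 0.0013 0.002 0.083 1; 0 0 0 0.0013 0.002 0.083 1; 0 0 0 0.0013 0.002 0.083 1",
  "newtons": 12
}}

```text
t: 9.58
eef_pos: [0.5496, -0.205, 0.0471]
ee_rot: [3.14, -0.001, 0.314]
ft_force: [0.3, 1.2, -0.2]
gripper_width: 0.088
```

```bash
python3 - <<'E'
from h import *
S=grab('scene','s11.png')
st(); row([.5485,-.203,.0455],down(.314))
def crop(i,x,y,w,h,k): return cv2.resize(i[y:y+h,x:x+w,::-1],None,fx=k,fy=k,interpolation=cv2.INTER_CUBIC)
cv2.imwrite('pics/c14.png',crop(S['img'],320,295,90,90,7))
E
```

```text
t 9.63 [ 0.5496 -0.2052  0.0472] [ 3.14e+00 -1.00e-03  3.14e-01] F [ 0.8 -0.1 -0.3] w 0.0879 q [-0.47  0.58  1.72 -0.    0.84  0.78]
row [ 0.001 -0.001  0.   ] [-0.0004 -0.0024  0.0017] | deg 0.1 dist 0.003
```

View pics/c14.png

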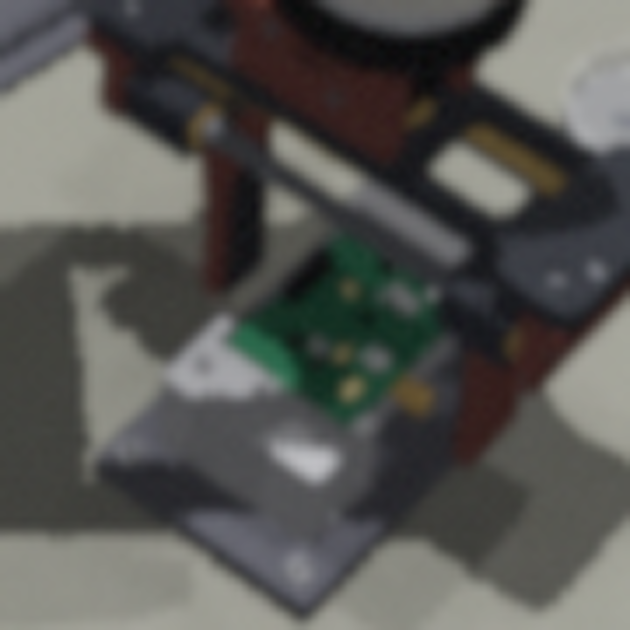

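Call:
{"op": "move_arm", "data": {
  "plan": "0 0 0 0 -0.002 0.0015 0.85; 0 0 0 0 -0.002 0.0015 0.7; 0 0 0 0 -0.002 0.0015 0.6; 0 0 0 0 -0.002 0.0015 0.4; 0 0 0 0 -0.002 0.0015 0.4; 0 0 0 0 -0.002 0.0015 0.4; 0 0 0 0 -0.002 0.0015 0.4; 0 0 0 0 -0.002 0.0015 0.4; 0 0 0 0 -0.002 0.0015 0.4",
  "newtons": 12
}}

```text
t: 10.38
eef_pos: [0.5483, -0.2031, 0.0447]
ee_rot: [3.141, 0.0, 0.314]
ft_force: [0.3, -0.1, 0.7]
gripper_width: 0.0476
```

```bash
python3 - <<'E'
from h import *
st()
E
```

```text
t 10.38 [ 0.5483 -0.2031  0.0447] [3.141 0.    0.314] F [ 0.3 -0.1  0.7] w 0.0476 q [-0.47  0.58  1.73 -0.    0.84  0.78]
```

Call:
{"op": "move_arm", "data": {
  "plan": "0 0 0 0 0 -0.004 0.4; 0 0 0 0 0 -0.01 0.4; 0 0 0 0 0 -0.022 0.4; 0 0 0 0 0 -0.045 0.4; 0 0 0 0 0 -0.075 0.4; 0 0 0 0 0 -0.11 0.4; 0 0 0 0 0 -0.145 0.4; 0 0 0 0 0 -0.17 0.4; 0 0 0 0 0 -0.18 0.4; 0 0 0 0 0 -0.18 0.4"
}}

```text
t: 11.22
eef_pos: [0.5499, -0.2038, 0.2283]
ee_rot: [3.137, -0.005, 0.314]
ft_force: [1.2, -0.4, -0.8]
gripper_width: 0.0474
```

```bash
cat >> h.py <<'E'
def view(lens=(.5602,.1687,.1077),tilt=.292,yaw=-.152,off=.0847):
    xf=np.array([np.cos(yaw),np.sin(yaw),0]);z=np.array([0,0,1])
    n=-np.sin(tilt)*xf+np.cos(tilt)*z; x=np.cos(tilt)*xf+np.sin(tilt)*z
    M=np.c_[x,np.cross(-n,x),-n]; return np.array(lens)+off*n,R.from_matrix(M),n
E
python3 - <<'E'
from h import *
S=grab('scene','s12.png')
st(); p,q,n=view(); print(p,q.as_euler('xyz')); row(p+.05*n,q)
def crop(i,x,y,w,h,k): return cv2.resize(i[y:y+h,x:x+w,::-1],None,fx=k,fy=k,interpolation=cv2.INTER_CUBIC)
cv2.imwrite('pics/c15.png',crop(S['img'],300,220,120,150,4))
E
```

```text
t 11.27 [ 0.5487 -0.2033  0.2259] [ 3.14e+00 -2.00e-03  3.14e-01] F [ 0.6  0.4 -0.7] w 0.0477 q [-0.47  0.35  1.57 -0.    1.22  0.78]
[0.53609869 0.17239187 0.18881465] [ 3.14159265 -0.292      -0.152     ]
row [-0.066  0.284  0.463] [ 0.0911 -0.3677 -0.0114] | deg 31.3 dist 0.379
```

View pics/c15.png

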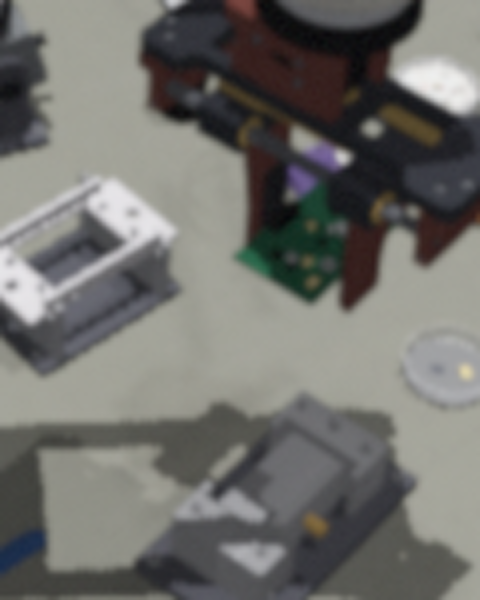

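Call:
{"op": "move_arm", "data": {
  "plan": "0 0 0.03 0.004 -0.015 -0.002 0.4; -0.007 0.03 0.06 0.012 -0.045 -0.004 0.4; -0.013 0.06 0.11 0.022 -0.085 -0.006 0.4; -0.022 0.1 0.16 0.033 -0.13 -0.008 0.4; -0.031 0.14 0.22 0.045 -0.178 -0.01 0.4; -0.04 0.18 0.29 0.058 -0.23 -0.0114 0.4; -0.05 0.22 0.36 0.07 -0.28 -0.0114 0.4; -0.06 0.255 0.42 0.081 -0.325 -0.0114 0.4; -0.066 0.284 0.463 0.089 -0.357 -0.0114 0.4; -0.066 0.284 0.463 0.0911 -0.3677 -0.0114 0.4"
}}

```text
t: 12.1
eef_pos: [0.518, 0.1741, 0.2332]
ee_rot: [3.142, -0.286, -0.155]
ft_force: [0.9, -0.2, -0.5]
gripper_width: 0.0477
```

Call:
{"op": "move_arm", "data": {
  "plan": "0 0 0 0 0 0 0.4; 0 0 0 0 0 0 0.4; 0 0 0 0 0 0 0.4"
}}

```text
t: 12.35
eef_pos: [0.5203, 0.1725, 0.2341]
ee_rot: [3.141, -0.286, -0.151]
ft_force: [0.9, -0.6, -1.0]
gripper_width: 0.0477
```

```bash
python3 - <<'E'
from h import *
S=grab('scene','s13.png');T=grab('top','t13.png')
st(); p,q,n=view(); row(p,q)
def crop(i,x,y,w,h,k): return cv2.resize(i[y:y+h,x:x+w,::-1],None,fx=k,fy=k,interpolation=cv2.INTER_CUBIC)
cv2.imwrite('pics/c16.png',np.hstack([crop(S['img'],250,130,100,140,4),crop(T['img'],210,190,90,140,4)]))
E
```

```text
t 12.45 [0.5212 0.1712 0.2349] [-3.142 -0.287 -0.154] F [0.  0.  0.4] w 0.0472 q [ 0.27  0.18  1.83 -0.15  0.87  2.08]
row [ 0.     0.005 -0.002] [ 0.0009 -0.0034  0.0483] | deg 0.3 dist 0.048
```

View pics/c16.png

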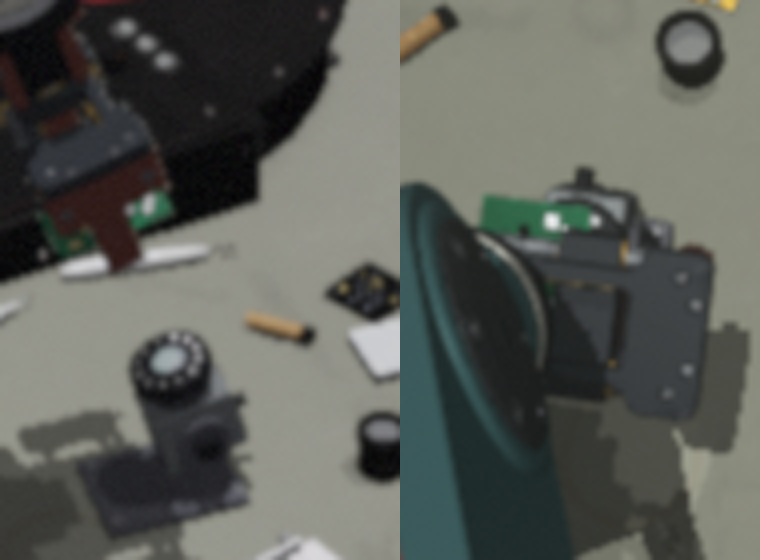

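Call:
{"op": "move_arm", "data": {
  "plan": "0 0.002 0 0 -0.001 0.008 0.4; 0 0.005 0 0.001 -0.002 0.018 0.4; 0 0.005 0 0.001 -0.003 0.03 0.4; 0 0.005 0 0.001 -0.0034 0.04 0.4; 0 0.005 0 0.001 -0.0034 0.046 0.4; 0 0.005 0 0.001 -0.0034 0.048 0.4; 0 0.005 0 0.001 -0.0034 0.048 0.4; 0 0.005 0 0.001 -0.0034 0.048 0.4; 0 0.005 0 0.001 -0.0034 0.048 0.4"
}}

```text
t: 13.2
eef_pos: [0.5369, 0.174, 0.1908]
ee_rot: [-3.14, -0.295, -0.153]
ft_force: [-0.3, 0.7, -0.7]
gripper_width: 0.0477
```

```bash
python3 - <<'E'
from h import *
import pickle
T,S=pickle.load(open('f.pkl','rb'))
s=[cp(p,275,205,20) for p in[(372,183),(434,195),(480,232),(492,287),(463,350),(393,402),(316,423),(240,415),(193,370),(183,312),(218,248),(295,200)]]
t=[cp(p,230,228,13) for p in[(310,196),(372,222),(414,278),(422,344),(397,406),(344,446),(277,457),(215,427),(173,371),(163,306),(190,244),(243,204)]]
# circle fit of bundle: unknown centre,normal,phase, radius; reproject in each cam with per-camera 2D bias
def model(v,f):
    c=v[:3]; q=R.from_euler('yxz',[v[3],v[4],v[5]]); a=-np.arange(12)*np.pi/6
    return proj(f,c+q.apply(np.c_[np.cos(a),np.sin(a),0*a]*v[6]))
s2=[s[(i+2)%12] for i in range(12)]
def res(v,use):
    o=[]
    if 'T' in use:o.append((model(v,T)-t).ravel())
    if 'S' in use:o.append((model(v,S)-s2+0).ravel())
    return np.concatenate(o)
for use in('TS','T','S'):
    best=min((least_squares(res,[.56,.1687,.1077,-.29,0,ph,.02],args=(use,)) for ph in np.arange(0,6.3,.5)),key=lambda o:o.cost)
    n=R.from_euler('yxz',best.x[3:6]).apply([0,0,1]); J=best.jac; cov=np.linalg.pinv(J.T@J)*2*best.cost/len(best.fun)
    print(use,best.x.round(4),'n',n.round(3),'rms',np.sqrt(2*best.cost/len(best.fun)),np.sqrt(np.diag(cov)).round(4))
S=grab('scene','s14.png');T=grab('top','t14.png')
st(); p,q,n=view(); row(p,q)
def crop(i,x,y,w,h,k): return cv2.resize(i[y:y+h,x:x+w,::-1],None,fx=k,fy=k,interpolation=cv2.INTER_CUBIC)
cv2.imwrite('pics/c17.png',np.hstack([crop(S['img'],255,165,75,85,5),crop(T['img'],215,205,80,85,5)]))
E
```

```text
TS [ 0.5602  0.1687  0.1077 -0.2992  0.0269 -0.1615  0.02  ] n [-0.295  0.022  0.955] rms 0.13477728006937054 [0.0001 0.0001 0.0002 0.0102 0.01   0.0043 0.0001]
T [ 1.1661  0.5457 -2.8685  0.033  -0.3228  3.0305 -0.0763] n [-0.068 -0.311  0.948] rms 0.06343465970667626 [0.0001 0.0001 0.     0.016  0.0155 0.003  0.0002]
S [ 3.03141e+01  5.64879e+01 -5.24907e+01 -2.96700e-01  2.19000e-02
  6.11860e+00  1.18910e+00] n [-0.292  0.027  0.956] rms 0.16520517645473662 [0.0065 0.0051 0.0054 0.014  0.0137 0.0091 0.0099]
t 13.30 [0.5368 0.1741 0.1909] [-3.14  -0.295 -0.153] F [-0.8 -0.2 -0.8] w 0.0476 q [ 0.27  0.26  1.86 -0.17  0.76  2.1 ]
row [-0.002 -0.003 -0.001] [-0.001   0.0018  0.0019] | deg 0.2 dist 0.003
```

View pics/c17.png

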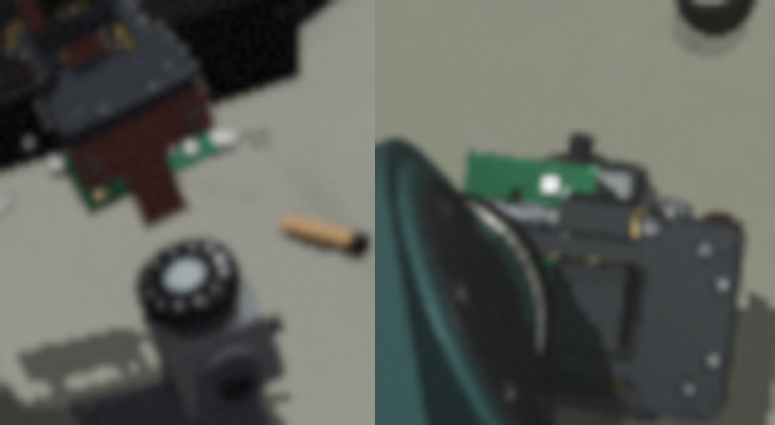

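```bash
python3 - <<'E'
from h import *
S=r.grab_frame('scene');T=r.grab_frame('top')
def crop(i,x,y,w,h,k): return cv2.resize(i[y:y+h,x:x+w,::-1],None,fx=k,fy=k,interpolation=cv2.INTER_CUBIC)
a=crop(T['img'],226,225,50,30,12); b=crop(S['img'],255,182,60,36,12)
s=r.read_state(); Rc=R.from_euler('xyz',s['ee_rot']);p=s['eef_pos'];st()
L=[(x,y,.0047-.003) for x in(.035,-.035) for y in(.024,-.024)]+[(x,y,.0047-.001) for x in(.035,-.035) for y in(.024,-.024)]
W=p+Rc.apply(L)
for f,im,x0,y0 in((T,a,226,225),(S,b,255,182)):
    P=proj(f,W); print(P.round(1).tolist())
    for k,(u,v) in enumerate(P):
        cv2.circle(im,(int((u-x0+.5)*12),int((v-y0+.5)*12)),3,(0,0,255) if k<4 else (255,0,255),-1)
cv2.imwrite('pics/d3.png',a);cv2.imwrite('pics/d4.png',b)
E
```

```text
t 13.40 [0.5367 0.1742 0.1908] [-3.14  -0.295 -0.153] F [-0.2  0.7 -0. ] w 0.0476 q [ 0.27  0.26  1.86 -0.17  0.76  2.1 ]
[[258.7, 238.9], [232.7, 235.5], [254.2, 276.7], [228.4, 273.3], [258.9, 238.9], [232.9, 235.5], [254.4, 276.6], [228.6, 273.2]]
[[298.0, 194.5], [291.1, 183.3], [271.6, 207.4], [265.3, 195.9], [298.3, 195.0], [291.4, 183.9], [271.8, 208.0], [265.5, 196.5]]
```

View pics/d3.png

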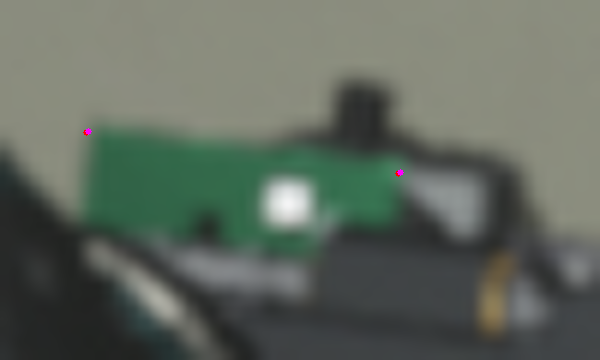

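View pics/d4.png

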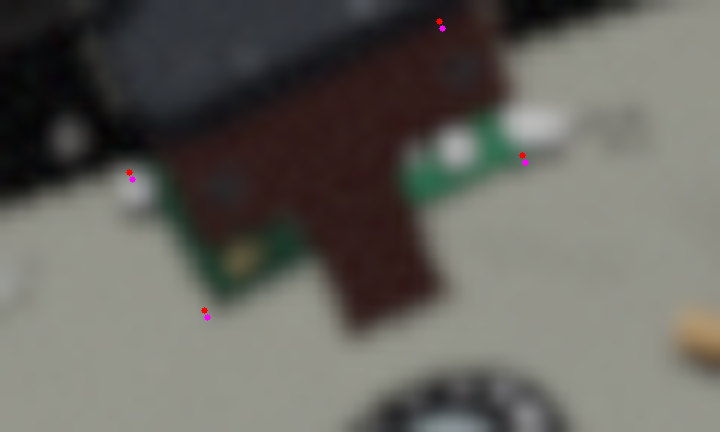

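```bash
python3 - <<'E'
from h import *
S=r.grab_frame('scene');T=r.grab_frame('top')
def crop(i,x,y,w,h,k): return cv2.resize(i[y:y+h,x:x+w,::-1],None,fx=k,fy=k,interpolation=cv2.INTER_CUBIC)
b=crop(S['img'],262,186,42,26,19); b=cv2.convertScaleAbs(b,alpha=1.3,beta=15)
for i in range(0,42,5): cv2.line(b,(int((i+.5)*19),0),(int((i+.5)*19),6),(255,255,255),1); cv2.putText(b,str(262+i),(int((i+.5)*19),18),0,.4,(255,255,255))
for i in range(0,26,5): cv2.line(b,(0,int((i+.5)*19)),(6,int((i+.5)*19)),(255,255,255),1); cv2.putText(b,str(186+i),(8,int((i+.5)*19)),0,.4,(255,255,255))
cv2.imwrite('pics/d5.png',b)
E
```

```text
(no output)
```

View pics/d5.png

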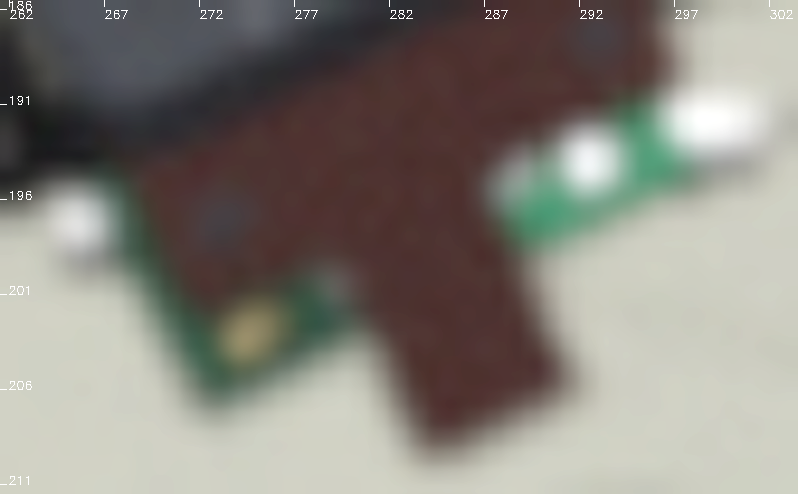

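```bash
python3 - <<'E'
from h import *
S=r.grab_frame('scene');T=r.grab_frame('top')
s=r.read_state(); Rc=R.from_euler('xyz',s['ee_rot']);p=s['eef_pos'];st()
c=p+Rc.apply([0,0,.0047])
for ts,ss in (((.3,-.5),(.34,-.94)),((.3,-.5),(.7,-.9)),((.3,-.5),(.1,-.8))):
    a=proj(T,c)[0]+ts; b=proj(S,c)[0]+ss
    q,e=tri(T,a,S,b)
    pv,qv,n=view(tilt=.297); err=q-(np.array([.5602,.1687,.1077])+.08*n)
    print('board tri - tool pred (mm, tool axes)',(Rc.inv().apply(q-c)*1e3).round(2),'res',round(e*1e3,2),'err to view (tool axes)',(qv.inv().apply(err)*1e3).round(2),'dist',np.dot(q-[.5602,.1687,.1077],n))
E
```

```text
t 13.60 [0.5366 0.1741 0.1905] [-3.14  -0.294 -0.153] F [0.2 0.3 0.3] w 0.0477 q [ 0.27  0.26  1.86 -0.17  0.76  2.1 ]
board tri - tool pred (mm, tool axes) [ 1.47  0.98 -3.07] res 0.21 err to view (tool axes) [ 2.6  -0.79 -4.61] dist 0.0846062590484052
board tri - tool pred (mm, tool axes) [ 1.82  1.   -2.62] res 1.03 err to view (tool axes) [ 2.95 -0.77 -4.15] dist 0.08415133736472764
board tri - tool pred (mm, tool axes) [ 1.12  0.86 -2.8 ] res 0.42 err to view (tool axes) [ 2.25 -0.91 -4.34] dist 0.08433516562467076
```

```bash
python3 - <<'E'
from h import *
s=r.read_state(); Rc=R.from_euler('xyz',s['ee_rot'])
print(s['eef_pos']+Rc.apply([-.0022,.0008,.0037]))
E
```

```text
[0.53545253 0.17347572 0.18631793]
```

Call:
{"op": "move_arm", "data": {
  "plan": "0 -0.002 0 -0.001 0.0004 0.0015 0.4; 0 -0.002 0 -0.0022 0.0008 0.003 0.4; 0 -0.002 0 -0.0022 0.0008 0.0037 0.4; 0 -0.002 0 -0.0022 0.0008 0.0037 0.4; 0 -0.002 0 -0.0022 0.0008 0.0037 0.4; 0 -0.002 0 -0.0022 0.0008 0.0037 0.4"
}}

```text
t: 14.1
eef_pos: [0.5355, 0.1734, 0.1861]
ee_rot: [-3.14, -0.292, -0.153]
ft_force: [-0.2, 0.2, -1.2]
gripper_width: 0.0477
```

```bash
python3 - <<'E'
from h import *
S=grab('scene','s15.png');T=grab('top','t15.png')
st()
def crop(i,x,y,w,h,k): return cv2.resize(i[y:y+h,x:x+w,::-1],None,fx=k,fy=k,interpolation=cv2.INTER_CUBIC)
cv2.imwrite('pics/d6.png',crop(S['img'],260,180,50,64,9))
E
```

```text
t 14.20 [0.5355 0.1734 0.1862] [-3.14  -0.292 -0.153] F [-0.2  0.3 -0.2] w 0.0476 q [ 0.26  0.27  1.87 -0.17  0.75  2.1 ]
```

View pics/d6.png

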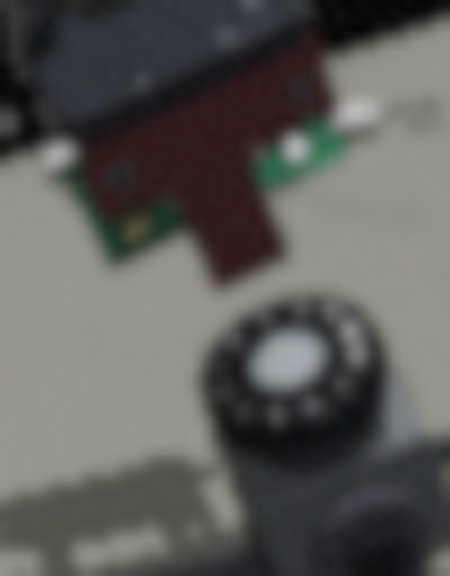

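View pics/s15.png

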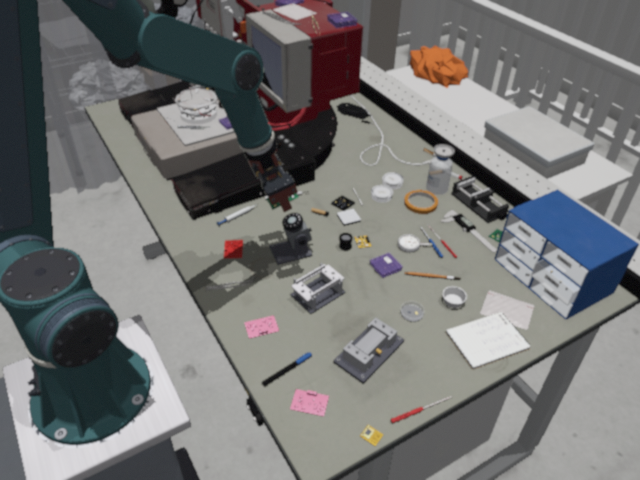

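The scene view shows the clamp flat on the rest at (318,285), the nest empty, the board held over the lens at about (285,195), and the bystanders where they were. I'm handing it in.

```bash
python3 - <<'E'
from h import *
st(); print(r.close_job())
E
```

```text
t 14.20 [0.5355 0.1734 0.1862] [-3.14  -0.292 -0.153] F [-0.2  0.3 -0.2] w 0.0476 q [ 0.26  0.27  1.87 -0.17  0.75  2.1 ]
the job is handed in; nothing more can be done
None
```

I handed the job in at 14.2 s with the board still held over the camera lens. The hand-in gave no verdict.

- **Clamp:** I lifted it off the dowels and set it across the two rails of the rest. About 6 N showed at contact. The pictures show it lying flat between the horns.
- **Board:** I gripped it at 12 N and took it out of the nest. It is held components up, tilted 0.292 rad with yaw -0.153. My fits of the lens tilt gave 0.292 to 0.30.
- **Last checks:** The grip is steady at 47.6 mm and the force on the tool is near zero. The lens ring is clear of the fingers. In the last scene picture nothing else had moved.

**Checks that disagreed:**
- **Distance to lens:** Just before the final shift, the arm's own pose put the board about 81.5 mm from the lens, while the two cameras together said about 84.5 mm. I trusted the camera comparison for most of it, shifting 3.7 mm closer and 2.2 mm sideways. The distance and centring are probably good to 2 or 3 mm, but I did not measure them again after that shift.
- **Lens direction:** The ring-light fit pointed about 0.02 rad away from the direction given by the camera foot. I used the foot's direction.

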